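Tip the slim tubes from a twin-bay carrier into the balance tray

ROBOT

A 6-joint arm with a two-finger parallel gripper is mounted at the origin on the work surface. World frame = base frame: x ahead of the robot, y to its left, z up, the work surface at z = 0. Lengths are in m, angles in degrees, forces in N, time in s.
With the tool pointing down it reaches from about 0.25 to 0.8 m from the base axis. Payload 8.5 kg.
Tool frame: the origin (TCP) lies on the centre line of the jaws, within the pads' length; the fingertips stand 22 mm ahead of it and the grasp point (between the pads) lies 3 mm ahead of it; z points along the fingers, y is the line along which they close (so a half turn about z gives the same grasp; the last joint's range is limited). The gripper opens to 85 mm and grips with 20 to 120 N. Pads are 22 mm wide; open, the fingers measure 114 mm over their backs; the gripper's body (76 mm by 85 mm) begins 54 mm behind the grasp point. The pads swing forward as they close: fully open they stand 13 mm farther back than shut.
Start: joints at [75.057, 13.648, -0.773, 75.585, 0, 90], TCP at [0.135, 0.507, 0.253] pointing down, gripper open.
Joint ranges: [-152.45, 152.45], [-59.26, 108.67], [-65.41, 83.53], [-104.44, 129.93], [-82.83, 76.93], [-180, 180]. Speed limits (degrees/s): [127.2, 127.2, 159.86, 180, 180, 180].

INTERFACE

Orientations are given as [roll, pitch, yaw] about the fixed x, y, z axes, in that order (R = Rz(yaw) Ry(pitch) Rx(roll)).
In Python, from cell import bot gives the robot as it stands.
- The arm moves only by the shell command python3 shift.py 'ROWS' [OPENING] [FORCE]. ROWS is a JSON list of rows, 1 to 12 of them, each an object with the fields sx, sy, sz (the shift in units of 5 mm), rx, ry, rz (a rotation vector in units of 10 degrees); a field left out counts as zero; each row is the pose to reach, as a shift and turn from the pose commanded when the command began, along the tool's axes at that moment; what a row does not reach only later rows make up. A row lasts 1/8 s, in which the tool goes at most 0.0625 m and 10.7 degrees, less where a joint would pass 70% of its speed; a pose out of reach is approached as far as the arm can. OPENING is the opening from 0.0 (shut) to 1.0 (fully open), set as the command begins (- or left out keeps the last). The fingers move at their own pace and stop on an object; FORCE is the grip in N (left out, the last holds). Time passes only in rows, so rows that do not move let the fingers close. It prints the time, the measured TCP pose, the force, the opening and the grip force at its end. Input that does not fit is refused with a message, and nothing moves.
- bot.sense(): the state, without advancing time (a new reading comes with each control period).
- bot.read_camera(name): name is "side" or "top"; returns the picture (384x512x3 uint8, red, green, blue); there is no depth.
- bot.camera_info(name): a dict with "intrinsics" (3x3 intrinsics, pixels), "R" (3x3) and "t" (3): a world point X has camera coordinates R X + t. Camera axes: x right, y down, z forward; pixel columns grow to the right and rows downward; lengths in m; the calibration is good to about 2 mm. A picture is of the moment at which its call begins. camera_info takes no time and is no camera call.
- bot.job_done(): hands the job in; it is judged then, once.
The state is a dict: "clock": time; "q": joint angles; "joint_velocities": joint speeds; "joint_efforts": joint torques, N m; "eef_pos": TCP position; "orientation": TCP orientation; "ft_force": force on the tool from outside, world axes, zero at the start; "moment": the same for the moment, N m; "gripper_width": opening from 0.0 (shut) to 1.0 (fully open); "grasp_force": force on a finger pad.
Only numpy, scipy, OpenCV 4.12 (cv2) and the standard library are available. Lean on these libraries where they do the work, as an engineer would, in place of code of your own. Each camera call takes 0.05 s, during which the arm holds its last target. There are 200 camera calls.

TASK

Set the empty metal tray gently in the middle of the balance pan and let go of it. Then take the twin-bay carrier by its handle and tip it so that the three slim tubes roll out of their bay into the tray while the two stout tubes stay in theirs, and set the carrier back down upright on the bench. Never push the sprung pan down to its stop, and leave the other things on the bench where they are.

Things in the scene. Friction and masses are not known exactly. Their poses are not given: they have to be found in the camera images.
- tray: Open aluminium catch tray, loose, empty, about 0.25 kg. Outside 150 (its x) x 140 (its y) x 50 mm high, walls and floor 4 mm. Origin: centre of the underside of the box; z up. An upright grip tab stands outside the middle of its -x wall. Starts on the bench between carrier and balance, tab roughly towards the robot.
- tray_tab (a point): Grip point in the tray's tab: 80 mm from the tray's centre along its -x, 85 mm above its underside. The tab is 10 mm thick in the tray's x, 50 mm wide in its y, and its top is 97 mm above the underside.
- balance: White low laboratory balance, fixed to the bench, 220 (its x) x 180 (its y) mm, body 40 mm high, dark display on its -x side (towards the robot). Origin: on the bench, under the middle of its body. It may stand to the left or to the right, with the carrier on the other side.
- pan_top (a point): Centre of the top face of the balance's round steel pan (140 mm diameter), 20 mm from the balance's origin along its +x; top face 58 mm above the bench when empty.
- pan (a joint): Downward travel of the pan in m: 0 empty, stop at 0.012. Spring about 600 N/m (the empty tray sinks it about 4 mm; a push beyond about 7 N in all reaches the stop). Pushing past 0.0115 counts as hitting the stop.
- carrier: Loose grey plastic twin-bay carrier, about 0.35 kg, 200 (its x) x 118 (its y) mm. Origin: centre of its underside; z up. A cross wall at x = 0 (14 mm thick, 55 mm high) parts its two like bays: +x holds the slim tubes, -x the stout ones. Side walls 45 mm high, 4 mm thick. At the start its +x end points roughly to the robot's left (world +y), whichever side of the balance it stands on.
- carrier_handle (a point): Grip point in the carrier's handle, 98 mm above the carrier's origin. The handle is an upright plate on the cross wall, 14 mm thick in the carrier's x, 60 mm wide in its y, its top 114 mm above the underside.
- slim_lip (a point): Middle of the pouring lip of the slim-tube bay: 100 mm along the carrier's +x, 24 mm above its underside. Each bay has a flat floor (4 mm thick) to 56 mm from the middle, then, instead of an end wall, a ramp rising outward at 25 degrees to the lip. Tubes roll out over it when that end is tipped down clearly more than 25 degrees (40 to 45 empties the bay).
- slim1: Slim capped sample tube, empty, 16 mm diameter, 100 mm long, 15 g; origin at its middle, its length along its own y. Lies crosswise in the carrier's +x bay.
- slim2: Slim capped sample tube, empty, 16 mm diameter, 100 mm long, 15 g; origin at its middle, its length along its own y. Lies crosswise in the carrier's +x bay.
- slim3: Slim capped sample tube, empty, 16 mm diameter, 100 mm long, 15 g; origin at its middle, its length along its own y. Lies crosswise in the carrier's +x bay.
- stout1: Stout capped sample tube, empty, 26 mm diameter, 85 mm long, 30 g; origin at its middle, its length along its own y. Lies crosswise in the carrier's -x bay and must stay there.
- stout2: Stout capped sample tube, empty, 26 mm diameter, 85 mm long, 30 g; origin at its middle, its length along its own y. Lies crosswise in the carrier's -x bay and must stay there.
- rack: Bystander: grey wire rack full of upright capped tubes, 66 (x) x 176 (y) x 105 mm high, origin at the centre of its underside. Not to be moved.
- labels: Bystander: roll of paper labels standing on end, 84 mm diameter, 50 mm high, origin at the centre of its underside. Not to be moved. Two more things, fixed, are clear of the work: a scanner on a stand, 190 mm high, about 330 mm ahead and 510 mm to the left of the robot, and a keyboard, 23 mm high, about 840 mm ahead and 210 to 640 mm to the right.

How it is judged:
By the outcome, as a careful person would: the job done as asked, in the order asked, and still so for the second after the job is handed in, with the robot touching nothing.
It also fails if it takes over 69 s, if anything falls off the work surface, if the arm or the gripper's body presses on something with over 40 N, if the wrist force passes 120 N, or if a joint passes its speed limit or range.

## Working session

There is one attempt and no reset: what is moved stays moved. The work goes in short steps, Python scripts to look and compute and a shell command to move; the robot and the scene stay as the last step left them, time stands still between calls to the robot, and variables do not carry over. Pictures are saved under pics/ and viewed, at most 10 in all, crops included, and the job is handed in when it is done.

```bash
ls; mkdir -p pics
python3 - <<'E'
from cell import bot
import cv2
s=bot.sense();print({k:s[k] for k in('clock','eef_pos','orientation','gripper_width')})
for n in('top','side'):
    im=bot.read_camera(n);cv2.imwrite(f'pics/{n}0.png',im[...,::-1])
    c=bot.camera_info(n);print(n,c)
E
```

```text
cell.py
pics
shift.py
{'clock': 0.0, 'eef_pos': array([0.13528888, 0.50687908, 0.25269881]), 'orientation': array([-1.79918836e+02,  2.87672807e-03,  1.65055481e+02]), 'gripper_width': 1.0018855849098673}
top {'intrinsics': array([[362.602907  ,   0.        , 253.19266979],
       [  0.        , 362.602907  , 191.50997062],
       [  0.        ,   0.        ,   1.        ]]), 'R': array([[-0.01124468, -0.99975068, -0.01929073],
       [-0.99501197,  0.01309956, -0.09889176],
       [ 0.09911981,  0.0180825 , -0.9949112 ]]), 't': array([0.04676513, 0.6151826 , 0.89061097])}
side {'intrinsics': array([[419.06090585,   0.        , 254.15498983],
       [  0.        , 419.06090585, 193.42362714],
       [  0.        ,   0.        ,   1.        ]]), 'R': array([[-0.93463763, -0.35534579, -0.0134858 ],
       [-0.25656086,  0.70010068, -0.66635993],
       [ 0.24622961, -0.61934514, -0.74550827]]), 't': array([0.56076034, 0.178064  , 0.87649205])}
```

View pics/top0.png

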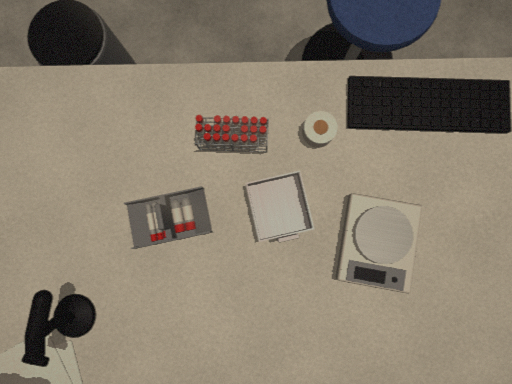

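View pics/side0.png

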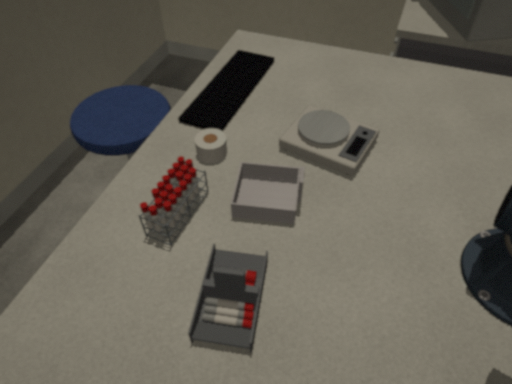

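Top view: carrier around (168,217) with the slim tubes on its left, tray (279,208) with tab at (288,238), pan (384,235), rack (231,134) and labels (320,128). I'll enlarge it to pick corners.

Run:
```python
import cv2
a=cv2.imread('pics/top0.png');cv2.imwrite('pics/topc.png',cv2.resize(a[165:305,115:435],None,fx=2.5,fy=2.5,interpolation=cv2.INTER_CUBIC))
a=cv2.imread('pics/side0.png');cv2.imwrite('pics/sidec.png',cv2.resize(a[95:360,180:390],None,fx=2.26,fy=2.26,interpolation=cv2.INTER_CUBIC))
```

```text
(no output)
```

View pics/topc.png

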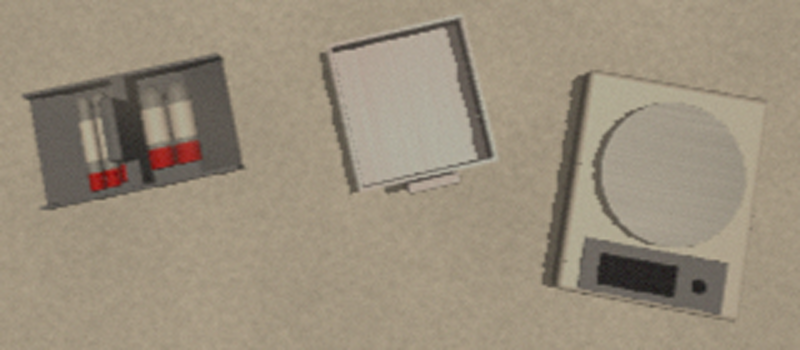

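View pics/sidec.png

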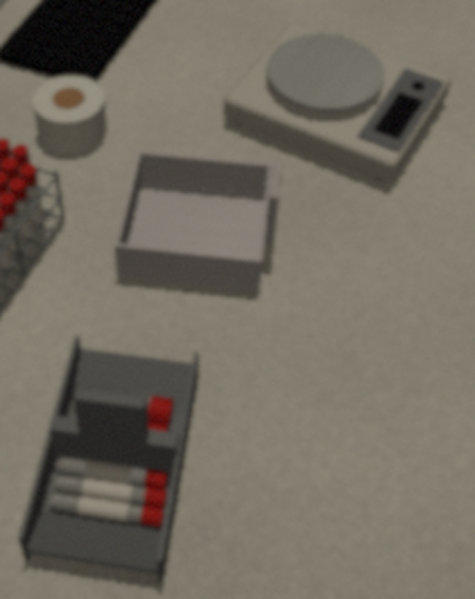

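The crops show the rim corners of tray and carrier and the pan circle clearly in both views. Next, fitting the poses.

```bash
cat > geo.py <<'E'
import numpy as np
from scipy.spatial.transform import Rotation as R
from scipy.optimize import least_squares
from cell import bot
C={n:bot.camera_info(n) for n in('top','side')}
def proj(n,X):
    c=C[n];p=(c['intrinsics']@(c['R']@np.atleast_2d(X).T+c['t'][:,None]));return (p[:2]/p[2]).T
def ray(n,uv,z):
    c=C[n];d=c['R'].T@np.linalg.inv(c['intrinsics'])@np.r_[uv,1];o=-c['R'].T@c['t'];return o+d*(z-o[2])/d[2]
def fit(obs,x0):
    f=lambda x:np.concatenate([proj(n,np.r_[x[:2],0]+R.from_euler('z',x[2]).apply(p))[0]-uv for n,p,uv in obs])
    s=least_squares(f,x0,x_scale=[.01,.01,.05],loss='soft_l1');print(s.x[:2].round(4),np.degrees(s.x[2]).round(1));print(s.fun.reshape(-1,2).round(1).tolist());return s.x
E
cat > m.py <<'E'
from geo import *
T=lambda u,v:((np.array([u,v])+.5)/2.5-.5+[115,165])
S=lambda u,v:((np.array([u,v])+.5)/2.26-.5+[180,95])
a,b,h=.075,.07,.05
fit([('top',[a,b,h],T(321,50)),('top',[a,-b,h],T(462,18)),('top',[-a,-b,h],T(495,160)),('top',[-a,b,h],T(355,192)),('top',[-.08,0,.097],T(434,183)),
('side',[a,-b,h],S(140,156)),('side',[a,b,h],S(120,247)),('side',[a,b,0],S(118,283)),('side',[-a,b,0],S(259,293))],[.5,0,0])
a,b,h=.1,.059,.045
fit([('top',[a,-b,h],T(25,96)),('top',[-a,-b,h],T(220,56)),('top',[-a,b,h],T(242,168)),('top',[a,b,h],T(45,207)),
('side',[-a,-b,h],S(78,340)),('side',[-a,b,h],S(197,353)),('side',[a,-b,h],S(25,540))],[.5,.3,1.57])
print(ray('top',T(672,174),.058),ray('side',S(326,70),.058))
a=bot.read_camera
print('rack',ray('top',[231,132],.1),'lab',ray('top',[320,127],.05))
E
python3 m.py
cat >> geo.py <<'E'
def row(p,yaw,tilt=0,cx=None):
    """row to TCP at p, tool down with tool y at world yaw (deg); tilt deg about tool x afterwards"""
    s=bot.sense();Rc=R.from_euler('xyz',s['orientation'],degrees=True)
    c,n=np.cos(np.radians(yaw)),np.sin(np.radians(yaw))
    Rt=R.from_matrix(np.array([[-n,c,0],[c,n,0],[0,0,-1]]))
    Rt=R.from_matrix(np.c_[np.cross([c,n,0],[0,0,-1]),[c,n,0],[0,0,-1]])*R.from_euler('x',tilt,degrees=True)
    print('now',s['clock'],s['eef_pos'].round(4),s['orientation'].round(2),'row',Rc.inv().apply(np.array(p)-s['eef_pos']).round(4),np.degrees((Rc.inv()*Rt).as_rotvec()).round(1), 'f',s['ft_force'].round(1),'g',s['gripper_width'],s['grasp_force'],'q',s['q'].round(0))
E
python3 -c "
from geo import *
row([.497,-.0405,.16],12.8)"
```

```text
now 0.1 [0.1353 0.5069 0.2527] [-179.92   -0.    165.06] row [-0.4907 -0.4355  0.0933] [-0.1  0.  62.3] f [ 0.5 -0.3  0.3] g 1.0007947286816132 0.0 q [75. 14. -1. 76.  0. 90.]
```

Units first: shifts go in units of 5 mm and turns go in units of 10 degrees. So -0.4907 m is -98.14, -0.4355 m is -87.1, 62.3 degrees is 6.23.

```bash
python3 shift.py '[{"sx": -24,"sy": -22,"rz": 1.5},{"sx": -40,"sy": -36,"rz": 2.5},{"sx": -98.14,"sy": -87.1,"sz": 18.66,"rz": 6.23},{"sx": -98.14,"sy": -87.1,"sz": 18.66,"rz": 6.23},{"sx": -98.14,"sy": -87.1,"sz": 18.66,"rz": 6.23},{"sx": -98.14,"sy": -87.1,"sz": 18.66,"rz": 6.23},{"sx": -98.14,"sy": -87.1,"sz": 18.66,"rz": 6.23},{"sx": -98.14,"sy": -87.1,"sz": 18.66,"rz": 6.23},{"sx": -98.14,"sy": -87.1,"sz": 18.66,"rz": 6.23},{"sx": -98.14,"sy": -87.1,"sz": 18.66,"rz": 6.23},{"sx": -98.14,"sy": -87.1,"sz": 18.66,"rz": 6.23},{"sx": -98.14,"sy": -87.1,"sz": 18.66,"rz": 6.23}]' 0.7; python3 -c "
from geo import *
row([.497,-.0405,.088],12.8)"
```

```text
clock: 1.6
eef_pos: [0.4979, -0.0423, 0.1589]
orientation: [-179.9, -0.0, 102.6]
ft_force: [-0.6, -0.2, -0.5]
gripper_width: 0.698
grasp_force: 0.0
now 1.6 [ 0.4979 -0.0423  0.1589] [-179.92   -0.    102.56] row [ 0.0019 -0.0004  0.0709] [-0.1 -0.  -0.2] f [-0.6 -0.2 -0.5] g 0.6983946674218948 0.0 q [ -5.  14. -14.  62.  -0.  73.]
```

Look to check the fingers against the tab before closing.

```bash
python3 shift.py '[{"sz": 6},{"sx": 0.4,"sz": 11},{"sx": 0.4,"sz": 14.1},{"sx": 0.4,"sz": 14.1}]' 0.7
python3 - <<'E'
from cell import bot
import cv2
a=bot.read_camera('side')[..., ::-1];b=bot.read_camera('top')[...,::-1]
cv2.imwrite('pics/g1.png',cv2.resize(cv2.hconcat([a[80:260,200:380],b[130:310,200:380]]),None,fx=2.2,fy=2.2,interpolation=cv2.INTER_CUBIC))
E
```

```text
clock: 2.1
eef_pos: [0.4954, -0.0374, 0.0887]
orientation: [-179.9, -0.0, 102.8]
ft_force: [-0.8, 0.2, 0.4]
gripper_width: 0.703
grasp_force: 0.0
```

View pics/g1.png

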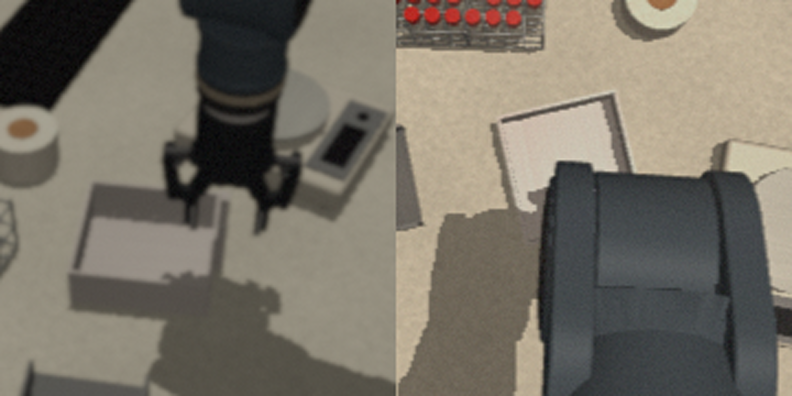

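The fingers, at crop pixels (193,225) and (260,225), straddle the tab at (222,225). Closing now.

```bash
python3 shift.py '[{},{},{},{},{},{},{}]' 0.0 60; python3 shift.py '[{"sz": -2},{"sz": -8},{"sz": -16},{"sz": -22},{"sz": -24},{"sz": -24}]'; python3 -c "
from geo import *
c,s=np.cos(np.radians(-17.2)),np.sin(np.radians(-17.2))
row([.504-.08*c,-.2755-.08*s,.21],-17.2)"
```

```text
clock: 3.08
eef_pos: [0.4973, -0.0382, 0.0901]
orientation: [179.9, 0.0, 102.8]
ft_force: [0.7, 0.5, 5.5]
gripper_width: 0.106
grasp_force: 59.6
clock: 3.82
eef_pos: [0.4966, -0.0382, 0.2094]
orientation: [180.0, 0.0, 102.8]
ft_force: [1.0, 0.0, -3.5]
gripper_width: 0.107
grasp_force: 58.8
now 3.825 [ 0.4966 -0.0382  0.2094] [1.8000e+02 1.0000e-02 1.0276e+02] row [-0.1932 -0.1145 -0.0005] [ 0.  0. 30.] f [ 1.   0.  -3.5] g 0.10667476661606187 58.779884576797485 q [-4. 12. -9. 69. -0. 73.]
```

To row units: -0.1932 m is -38.64, -0.19 m is -38, 30 degrees is 3.

```bash
python3 shift.py '[{"sx": -4,"sy": -2.4,"rz": 0.3},{"sx": -10,"sy": -6,"rz": 0.8},{"sx": -17,"sy": -10,"rz": 1.3},{"sx": -24,"sy": -14.2,"rz": 1.8},{"sx": -30,"sy": -17.8,"rz": 2.3},{"sx": -35,"sy": -20.8,"rz": 2.7},{"sx": -38,"sy": -22.4,"rz": 3},{"sx": -38.64,"sy": -22.9,"rz": 3},{"sx": -38.64,"sy": -22.9,"rz": 3},{"sx": -38.64,"sy": -22.9,"rz": 3}]'
python3 - <<'E'
from cell import bot
import cv2
print(bot.sense()['ft_force'])
a=bot.read_camera('side')[..., ::-1];b=bot.read_camera('top')[...,::-1]
cv2.imwrite('pics/g2.png',cv2.resize(cv2.hconcat([a[50:230,220:400],b[130:310,300:480]]),None,fx=2.2,fy=2.2,interpolation=cv2.INTER_CUBIC))
E
```

```text
clock: 5.08
eef_pos: [0.428, -0.2511, 0.2094]
orientation: [-180.0, -0.0, 72.9]
ft_force: [0.6, 0.4, -2.2]
gripper_width: 0.107
grasp_force: 58.8
[ 0.6077929   0.36203528 -2.22312373]
```

View pics/g2.png

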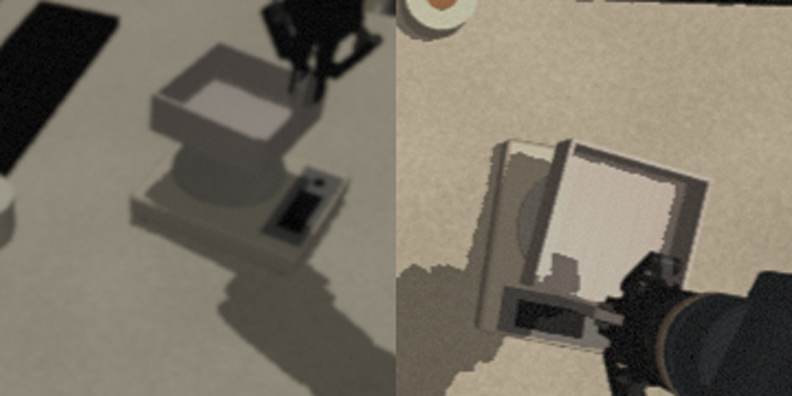

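Run:
```python
from geo import *
T=lambda u,v:((np.array([u-396,v])+.5)/2.2-.5+[300,130])
S=lambda u,v:((np.array([u,v])+.5)/2.2-.5+[220,50])
a,b,z=.075,.07,.12;h=z+.05
x=fit([('top',[a,b,h],T(570,140)),('top',[a,-b,h],T(708,181)),('top',[-a,b,h],T(526,288)),
('side',[a,-b,h],S(222,43)),('side',[a,b,h],S(152,96)),('side',[a,b,z],S(151,128)),('side',[-a,b,h],S(263,142))],[.5,-.27,-.3])
row(bot.sense()['eef_pos']+np.r_[.504-x[0],-.2755-x[1],-.115+.0],-17.2)
```

```text
[ 0.5014 -0.2742] -18.7
[[-0.2, -0.2], [1.0, 1.3], [-0.0, 0.0], [-0.9, -0.9], [-0.4, -0.8], [-0.9, 1.1], [1.1, 1.8]]
now 5.175 [ 0.428  -0.2512  0.2096] [180.    -0.    72.84] row [-0.0005  0.0029  0.115 ] [ 0. -0.  0.] f [-0.7 -0.6 -2.4] g 0.10818941683349265 58.8124144077301 q [-30.  12. -10.  68.   0.  77.]
```

To row units: 0.062 m is 12.4, 0.058 m is 11.6.

```bash
python3 shift.py '[{"sy": 0.2,"sz": 3},{"sy": 0.4,"sz": 7},{"sy": 0.4,"sz": 10},{"sy": 0.4,"sz": 11.2},{"sy": 0.4,"sz": 11.6},{"sy": 0.4,"sz": 12},{"sy": 0.4,"sz": 12.2},{"sy": 0.4,"sz": 12.4},{"sy": 0.4,"sz": 12.4},{"sy": 0.4,"sz": 12.4}]'
```

```text
clock: 6.42
eef_pos: [0.4297, -0.2525, 0.1477]
orientation: [180.0, 0.0, 72.8]
ft_force: [0.1, 0.4, -2.1]
gripper_width: 0.101
grasp_force: 58.9
```

```bash
python3 shift.py '[{"sz": 0.2},{"sz": 0.4},{"sz": 0.6},{"sz": 0.6},{"sz": 0.6}]'
```

```text
clock: 7.05
eef_pos: [0.4297, -0.2525, 0.1446]
orientation: [180.0, 0.0, 72.8]
ft_force: [0.8, -0.3, -0.0]
gripper_width: 0.105
grasp_force: 59.2
```

The pan now carries nearly the tray's whole weight, so I release.

To row units: -0.09 m is -18, -0.08 m is -16.

```bash
python3 shift.py '[{},{},{},{}]' 0.5; python3 shift.py '[{"sz": -6},{"sz": -16},{"sz": -18},{"sz": -18}]';  python3 -c "
from geo import *
row([.5501,.2544,.2],101.8)"
```

```text
clock: 7.55
eef_pos: [0.4296, -0.2524, 0.1446]
orientation: [180.0, 0.0, 72.8]
ft_force: [-0.1, 0.8, -0.4]
gripper_width: 0.503
grasp_force: 0.0
clock: 8.05
eef_pos: [0.4299, -0.2526, 0.2348]
orientation: [179.9, 0.0, 72.8]
ft_force: [-0.0, -0.4, -0.5]
gripper_width: 0.502
grasp_force: 0.0
now 8.05 [ 0.4299 -0.2526  0.2348] [1.7993e+02 2.0000e-02 7.2760e+01] row [ 0.5199 -0.0355  0.0346] [ 0.00e+00  1.00e-01 -1.19e+02] f [-0.  -0.4 -0.5] g 0.5019341687279545 0.0 q [-30.  11.  -6.  72.  -0.  77.]
```

To row units: 0.52 m is 104, 0.5 m is 100, -119 degrees is -11.9.

```bash
python3 shift.py '[{"sx": 10,"sy": -0.6,"rz": -1},{"sx": 20,"sy": -1.4,"rz": -2},{"sx": 30,"sy": -2,"rz": -3},{"sx": 40,"sy": -2.8,"rz": -4},{"sx": 50,"sy": -3.4,"rz": -5},{"sx": 60,"sy": -4,"rz": -6},{"sx": 70,"sy": -4.8,"rz": -7},{"sx": 80,"sy": -5.4,"rz": -8},{"sx": 90,"sy": -6,"sz": 2,"rz": -9},{"sx": 100,"sy": -6.8,"sz": 4,"rz": -10},{"sx": 104,"sy": -7.1,"sz": 6.92,"rz": -11},{"sx": 104,"sy": -7.1,"sz": 6.92,"rz": -11.9}]' 0.7
python3 - <<'E'
from geo import *
import cv2
row([.5501,.2544,.2],101.8)
a=bot.read_camera('side')[..., ::-1];b=bot.read_camera('top')[...,::-1]
cv2.imwrite('pics/g3.png',cv2.resize(cv2.hconcat([a[100:370,170:360],b[170:305,310:450].repeat(2,0).repeat(2,1)[:270]]),None,fx=1.65,fy=1.65,interpolation=cv2.INTER_CUBIC))
E
```

```text
clock: 9.55
eef_pos: [0.5486, 0.256, 0.1961]
orientation: [-179.9, -0.3, -167.8]
ft_force: [-0.1, 0.1, 1.1]
gripper_width: 0.704
grasp_force: 0.0
now 9.55 [0.5486 0.256  0.1961] [-179.94   -0.29 -167.8 ] row [-0.0011 -0.0018 -0.0039] [-0.1 -0.3  0.4] f [-0.1  0.1  1.1] g 0.7039849902213196 0.0 q [25. 23.  5. 72.  0. 13.]
```

View pics/g3.png

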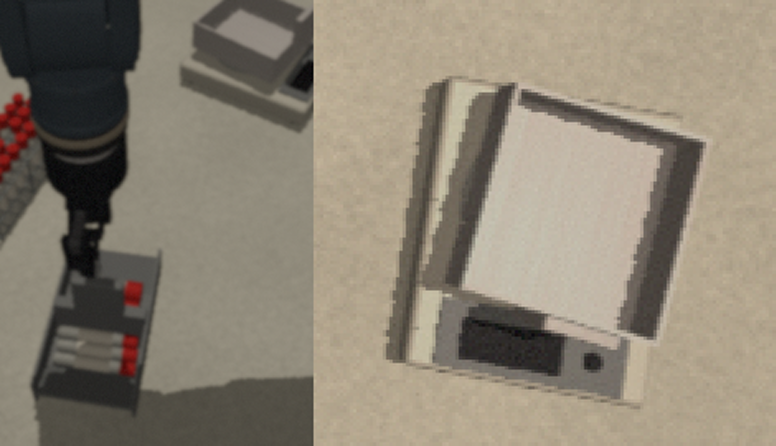

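Run:
```python
from geo import *
t=np.radians(101.8)
for p in ([.007,-.03,.114],[.007,.03,.114],[-.1,-.059,.045],[-.1,.059,.045],[.1,-.059,.045],[.1,.059,.045],[.1,.059,0],[.1,-.059,0]):
    w=np.r_[.5501,.2544,0]+R.from_euler('z',t).apply(p)
    print(p,'crop',((proj('side',w)[0]-[170,100])*1.65).round(0), 'top',((proj('top',w)[0]-[115,165])*2.5).round(0))
```

```text
[0.007, -0.03, 0.114] crop [ 70. 281.] top [ 98. 101.]
[0.007, 0.03, 0.114] crop [124. 288.] top [110. 165.]
[-0.1, -0.059, 0.045] crop [ 72. 235.] top [216.  54.]
[-0.1, 0.059, 0.045] crop [162. 247.] top [240. 169.]
[0.1, -0.059, 0.045] crop [ 31. 383.] top [22. 97.]
[0.1, 0.059, 0.045] crop [137. 399.] top [ 43. 213.]
[0.1, 0.059, 0] crop [138. 415.] top [ 59. 210.]
[0.1, -0.059, 0] crop [ 37. 400.] top [ 38. 100.]
```

Prediction matches the handle (crop ~75–122, 280), and the tray sits square on the pan. Descending to grip.

```bash
python3 shift.py '[{"sx": -0.2,"sy": -0.4,"sz": 8,"ry": -0.03,"rz": 0.04},{"sx": -0.2,"sy": -0.4,"sz": 16,"ry": -0.03,"rz": 0.04},{"sx": -0.2,"sy": -0.4,"sz": 19.4,"ry": -0.03,"rz": 0.04},{"sx": -0.2,"sy": -0.4,"sz": 19.4,"ry": -0.03,"rz": 0.04},{"sx": -0.2,"sy": -0.4,"sz": 19.4,"ry": -0.03,"rz": 0.04}]'; python3 shift.py '[{},{},{},{},{},{},{}]' 0.0 80
```

```text
clock: 10.28
eef_pos: [0.5516, 0.2529, 0.1035]
orientation: [180.0, 0.3, -168.8]
ft_force: [-0.9, -0.5, 0.2]
gripper_width: 0.703
grasp_force: 0.0
clock: 11.15
eef_pos: [0.5516, 0.2535, 0.1039]
orientation: [179.9, 0.4, -168.6]
ft_force: [-0.8, 2.0, 6.0]
gripper_width: 0.146
grasp_force: 79.2
```

To row units: -0.2 m is -40, -0.195 m is -39.

```bash
python3 shift.py '[{"sz": -2},{"sz": -6},{"sz": -12},{"sz": -20},{"sz": -28},{"sz": -35},{"sz": -39},{"sz": -40},{"sz": -40}]'
cat >> geo.py <<'E'
def pour(tilt,lip=-.04,z=.262,ctr=(.503,-.276),yaw=162):
    t=np.radians(tilt);c=np.array([np.cos(np.radians(yaw)),np.sin(np.radians(yaw))])
    g=lip-(.1*np.cos(t)-.077*np.sin(t))
    tz=np.r_[-c*np.sin(t),-np.cos(t)]
    row(np.r_[np.array(ctr)+c*g,z]-.003*tz,yaw,tilt)
E
python3 -c "
from geo import *
pour(0,z=.3);pour(0)"
```

```text
clock: 12.28
eef_pos: [0.55, 0.2526, 0.3023]
orientation: [-180.0, 0.2, -168.6]
ft_force: [-0.5, 0.4, -5.1]
gripper_width: 0.147
grasp_force: 78.1
now 12.275 [0.55   0.2526 0.3023] [-179.98    0.25 -168.65] row [ 0.0281 -0.5776 -0.0006] [ -0.2   0.2 -60.6] f [-0.5  0.4 -5.1] g 0.146514783157098 78.12654376029968 q [25. 21. 17. 86. -0. 13.]
now 12.275 [0.55   0.2526 0.3023] [-179.98    0.25 -168.65] row [ 0.0283 -0.5776  0.0374] [ -0.2   0.2 -60.6] f [-0.5  0.4 -5.1] g 0.146514783157098 78.12654376029968 q [25. 21. 17. 86. -0. 13.]
```

```bash
python3 shift.py '[{"sx": 0.2,"sy": -4,"rz": -0.2},{"sx": 0.6,"sy": -11,"rz": -0.6},{"sx": 1,"sy": -20,"rz": -1.1},{"sx": 1.4,"sy": -30,"rz": -1.6},{"sx": 2,"sy": -40,"rz": -2.1},{"sx": 2.4,"sy": -50,"rz": -2.6},{"sx": 3,"sy": -60,"rz": -3.2},{"sx": 3.4,"sy": -70,"rz": -3.7},{"sx": 4,"sy": -80,"rz": -4.2},{"sx": 4.4,"sy": -90,"rz": -4.7},{"sx": 4.8,"sy": -100,"rz": -5.2},{"sx": 5.2,"sy": -108,"rz": -5.7}]'; python3 -c "
from geo import *
pour(0,z=.3);pour(20)"
```

```text
clock: 13.78
eef_pos: [0.6307, -0.2838, 0.3008]
orientation: [-179.9, 0.2, -111.5]
ft_force: [-0.3, 1.0, -4.9]
gripper_width: 0.149
grasp_force: 78.4
now 13.775 [ 0.6307 -0.2838  0.3008] [-1.7990e+02  1.5000e-01 -1.1153e+02] row [ 0.031  -0.0181 -0.0022] [-0.1  0.1 -3.5] f [-0.3  1.  -4.9] g 0.1489657780031336 78.40595841407776 q [-24.  31.  33.  92.   0. -93.]
now 13.775 [ 0.6307 -0.2838  0.3008] [-1.7990e+02  1.5000e-01 -1.1153e+02] row [0.0332 0.0153 0.0359] [19.9 -0.5 -3.5] f [-0.3  1.  -4.9] g 0.1489657780031336 78.40595841407776 q [-24.  31.  33.  92.   0. -93.]
```

Finish the turn level, then tilt to 20° and look.

```bash
python3 shift.py '[{"sx": 4,"sy": -2,"rz": -0.2},{"sx": 6.2,"sy": -3.6,"rz": -0.35},{"sx": 6.2,"sy": -3.6,"rz": -0.35},{"sx": 6.4,"sy": -1.8,"sz": 1,"rx": 0.5,"rz": -0.35},{"sx": 6.4,"sy": -0.2,"sz": 3,"rx": 1,"ry": -0.02,"rz": -0.35},{"sx": 6.6,"sy": 1.4,"sz": 5.2,"rx": 1.5,"ry": -0.04,"rz": -0.35},{"sx": 6.6,"sy": 3,"sz": 7.2,"rx": 1.99,"ry": -0.05,"rz": -0.35},{"sx": 6.6,"sy": 3,"sz": 7.2,"rx": 1.99,"ry": -0.05,"rz": -0.35},{"sx": 6.6,"sy": 3,"sz": 7.2,"rx": 1.99,"ry": -0.05,"rz": -0.35}]';  python3 - <<'E'
from geo import *
import cv2
pour(20);pour(32);pour(44)
a=bot.read_camera('side')[..., ::-1];b=bot.read_camera('top')[...,::-1]
cv2.imwrite('pics/g4.png',cv2.resize(cv2.hconcat([a[20:200,210:390],b[130:310,300:480]]),None,fx=2.2,fy=2.2,interpolation=cv2.INTER_CUBIC))
E
```

```text
clock: 14.9
eef_pos: [0.6061, -0.3069, 0.2679]
orientation: [-159.8, 0.0, -108.1]
ft_force: [1.2, 0.1, -3.6]
gripper_width: 0.153
grasp_force: 79.1
now 14.9 [ 0.6061 -0.3069  0.2679] [-1.5982e+02  2.0000e-02 -1.0812e+02] row [0.0025 0.0019 0.0025] [-0.2 -0.  -0.1] f [ 1.2  0.1 -3.6] g 0.15346444250796526 79.0962016582489 q [ -28.   15.   -1.   54.    4. -100.]
now 14.9 [ 0.6061 -0.3069  0.2679] [-1.5982e+02  2.0000e-02 -1.0812e+02] row [ 0.0025  0.0248 -0.0056] [11.8 -0.  -0.1] f [ 1.2  0.1 -3.6] g 0.15346444250796526 79.0962016582489 q [ -28.   15.   -1.   54.    4. -100.]
now 14.9 [ 0.6061 -0.3069  0.2679] [-1.5982e+02  2.0000e-02 -1.0812e+02] row [ 0.0026  0.0493 -0.0142] [23.8 -0.  -0.1] f [ 1.2  0.1 -3.6] g 0.15346444250796526 79.0962016582489 q [ -28.   15.   -1.   54.    4. -100.]
```

View pics/g4.png

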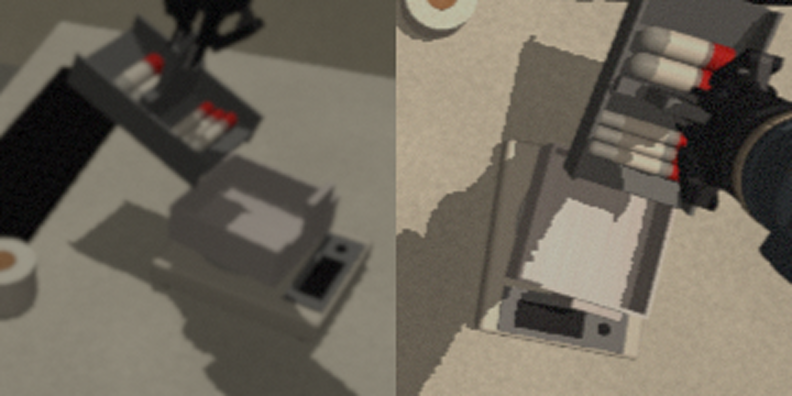

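Carrier tilted 20°, tubes still in place, lip above the tray's far edge; I verify the lateral alignment numerically before pouring.

Run:
```python
from geo import *
T=lambda u,v:((np.array([u-313.5,v])+.5)/3.3-.5+[310,170])
a,b,h=.075,.07,.104
x=fit([('top',[a,b,h],T(517,85)),('top',[a,-b,h],T(705,142)),('top',[-a,-b,h],T(655,338)),('top',[-a,b,h],T(450,289))],[.5,-.27,-.3])
s=bot.sense();Rc=R.from_euler('xyz',s['orientation'],degrees=True)
for p in([.1,-.059,.045],[.1,.059,.045],[.1,-.055,.024],[.1,.055,.024],[-.1,.059,.045]):
    w=s['eef_pos']+Rc.apply([p[1],p[0],.1039-p[2]])
    print(p,'crop',(proj('top',w)[0]-[300,130])*2.2+[396,0],'tray frame',(R.from_euler('z',-x[2]).apply(w-np.r_[x[:2],0])).round(3))
```

```text
[ 0.5048 -0.2771] -17.6
[[-1.4, -0.7], [0.6, -0.4], [-0.7, 3.5], [1.6, -0.0]]
[0.1, -0.059, 0.045] crop [570.14952539 179.068951  ] tray frame [0.034 0.062 0.178]
[0.1, 0.059, 0.045] crop [690.53304173 216.23252403] tray frame [ 0.033 -0.056  0.178]
[0.1, -0.055, 0.024] crop [569.54280156 174.12106358] tray frame [0.041 0.058 0.158]
[0.1, 0.055, 0.024] crop [678.8169191  207.82296002] tray frame [ 0.04  -0.052  0.158]
[-0.1, 0.059, 0.045] crop [782.01706884  13.25048447] tray frame [ 0.22  -0.058  0.247]
```

```bash
python3 shift.py '[{"sx": 0.4,"sy": 1.2,"sz": 0.2,"rx": 0.2},{"sx": 0.5,"sy": 2,"rx": 0.4},{"sx": 0.5,"sy": 2.7,"sz": -0.2,"rx": 0.6},{"sx": 0.5,"sy": 3.5,"sz": -0.6,"rx": 0.8},{"sx": 0.5,"sy": 4.2,"sz": -0.8,"rx": 1},{"sx": 0.5,"sy": 5,"sz": -1.1,"rx": 1.2},{"sx": 0.5,"sy": 5.8,"sz": -1.4,"rx": 1.4},{"sx": 0.5,"sy": 6.6,"sz": -1.7,"rx": 1.6},{"sx": 0.5,"sy": 7.4,"sz": -2,"rx": 1.8},{"sx": 0.5,"sy": 8.2,"sz": -2.3,"rx": 2},{"sx": 0.5,"sy": 9,"sz": -2.6,"rx": 2.2},{"sx": 0.5,"sy": 9.86,"sz": -2.84,"rx": 2.4}]'; python3 shift.py '[{},{},{},{},{},{}]'
python3 - <<'E'
from geo import *
import cv2
pour(20);pour(0,z=.3)
a=bot.read_camera('side')[..., ::-1];b=bot.read_camera('top')[...,::-1]
cv2.imwrite('pics/g5.png',cv2.resize(cv2.hconcat([a[20:200,210:390],b[130:310,300:480]]),None,fx=2.2,fy=2.2,interpolation=cv2.INTER_CUBIC))
E
```

```text
clock: 16.5
eef_pos: [0.557, -0.294, 0.2638]
orientation: [-135.8, 0.0, -108.1]
ft_force: [0.4, -0.0, -4.4]
gripper_width: 0.149
grasp_force: 79.3
clock: 17.25
eef_pos: [0.5557, -0.2934, 0.263]
orientation: [-135.8, 0.0, -108.1]
ft_force: [-0.7, 0.0, -4.3]
gripper_width: 0.152
grasp_force: 79.3
now 17.25 [ 0.5557 -0.2934  0.263 ] [-1.3584e+02  3.0000e-02 -1.0813e+02] row [-0.0003 -0.0379  0.0343] [-24.2  -0.   -0.1] f [-0.7  0.  -4.3] g 0.1521080813837995 79.27997946739197 q [ -32.   -0.  -34.   13.   10. -100.]
now 17.25 [ 0.5557 -0.2934  0.263 ] [-1.3584e+02  3.0000e-02 -1.0813e+02] row [-0.0004 -0.0885  0.0301] [-44.2  -0.   -0.1] f [-0.7  0.  -4.3] g 0.1521080813837995 79.27997946739197 q [ -32.   -0.  -34.   13.   10. -100.]
```

View pics/g5.png

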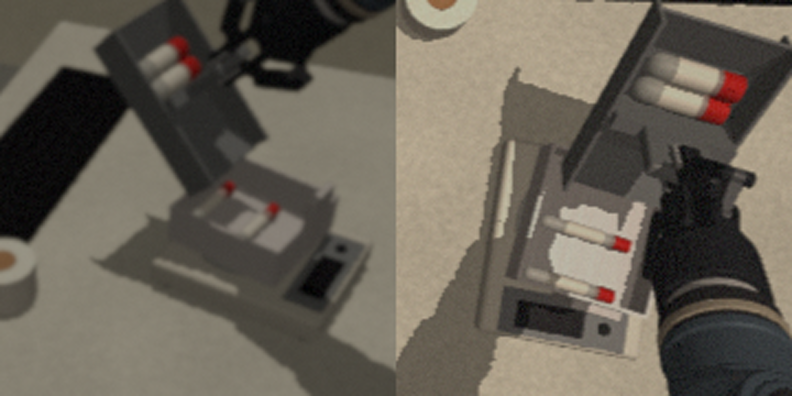

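Two slim tubes are visible in the tray at crop (590,235) and (570,285). The slim bay looks empty and the stouts stay put, so the third is probably under the lip. I level back up and look.

```bash
python3 shift.py '[{"sy": -1,"sz": 0.8,"rx": -0.4},{"sy": -2.2,"sz": 2,"rx": -0.8},{"sy": -3.6,"sz": 3.4,"rx": -1.2},{"sy": -4.8,"sz": 4.6,"rx": -1.6},{"sy": -6.2,"sz": 5.8,"rx": -2},{"sy": -7.6,"sz": 6.8,"rx": -2.4},{"sy": -10.2,"sz": 6.6,"rx": -2.9},{"sy": -12.8,"sz": 6.4,"rx": -3.4},{"sy": -15.4,"sz": 6.2,"rx": -3.9},{"sy": -17.7,"sz": 6,"rx": -4.42},{"sy": -17.7,"sz": 6,"rx": -4.42},{"sy": -17.7,"sz": 6,"rx": -4.42}]'
python3 - <<'E'
from geo import *
row([.5495,.2526,.3],101.4)
import cv2
a=bot.read_camera('side')[..., ::-1];b=bot.read_camera('top')[...,::-1]
cv2.imwrite('pics/g6.png',cv2.resize(cv2.hconcat([a[20:200,210:390],b[130:310,300:480]]),None,fx=2.2,fy=2.2,interpolation=cv2.INTER_CUBIC))
E
```

```text
clock: 18.85
eef_pos: [0.6361, -0.3197, 0.3023]
orientation: [-180.0, 0.0, -108.1]
ft_force: [-0.6, 0.5, -3.9]
gripper_width: 0.152
grasp_force: 79.0
now 18.85 [ 0.6361 -0.3197  0.3023] [-1.7995e+02  4.0000e-02 -1.0813e+02] row [-0.517   0.2604  0.0024] [-0.   0.1 60.5] f [-0.6  0.5 -3.9] g 0.15232583476323786 79.00752067565918 q [-27.  34.  38.  94.   0. -99.]
```

View pics/g6.png

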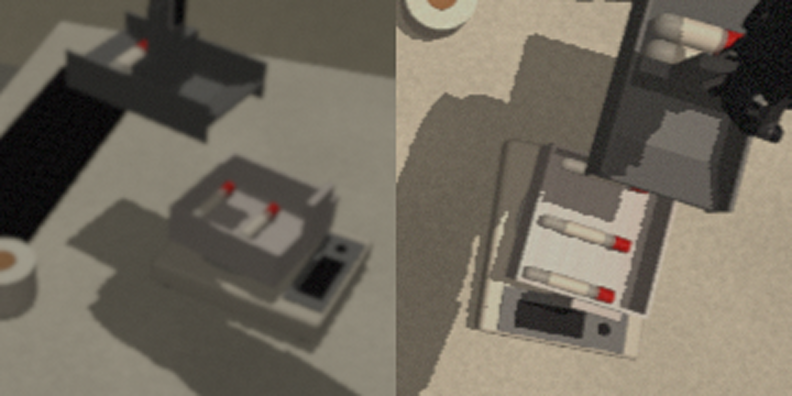

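All three slim tubes are in the tray: (590,235), (570,285) and the third near the far wall, from (575,163) to (640,188). Both stouts are still in their bay and the slim bay is empty. The carrier goes back to its old place.

```bash
python3 shift.py '[{"sx": -3.6,"sy": 1.8,"rz": 0.2},{"sx": -10,"sy": 5,"rz": 0.6},{"sx": -18,"sy": 9,"rz": 1.1},{"sx": -27,"sy": 13.6,"rz": 1.6},{"sx": -36,"sy": 18.2,"rz": 2.1},{"sx": -45,"sy": 22.6,"rz": 2.6},{"sx": -54,"sy": 27.2,"rz": 3.2},{"sx": -63,"sy": 31.8,"rz": 3.7},{"sx": -72,"sy": 36.2,"rz": 4.2},{"sx": -81,"sy": 40.8,"rz": 4.7},{"sx": -90,"sy": 45.4,"rz": 5.2},{"sx": -97,"sy": 48.8,"rz": 5.7}]'; python3 -c "
from geo import *
row([.5495,.2526,.3],101.4)"
```

```text
clock: 20.45
eef_pos: [0.5533, 0.2187, 0.3046]
orientation: [179.9, 0.1, -165.2]
ft_force: [1.2, -1.2, -4.4]
gripper_width: 0.151
grasp_force: 79.1
now 20.45 [0.5533 0.2187 0.3046] [ 1.7991e+02  1.4000e-01 -1.6525e+02] row [-0.005   0.0338  0.0046] [0.1 0.1 3.4] f [ 1.2 -1.2 -4.4] g 0.15100927409994272 79.12771224975586 q [22. 20. 16. 86.  0.  7.]
```

To row units: 0.196 m is 39.2, 0.194 m is 38.8, 3.4 degrees is 0.34.

```bash
python3 shift.py '[{"sx": -0.6,"sy": 4,"sz": 0.4,"rz": 0.2},{"sx": -1,"sy": 6.6,"sz": 1,"rz": 0.34},{"sx": -1,"sy": 6.8,"sz": 4,"rz": 0.34},{"sx": -1,"sy": 6.8,"sz": 10,"rz": 0.34},{"sx": -1,"sy": 6.8,"sz": 17,"rz": 0.34},{"sx": -1,"sy": 6.8,"sz": 24,"rz": 0.34},{"sx": -1,"sy": 6.8,"sz": 30,"rz": 0.34},{"sx": -1,"sy": 6.8,"sz": 35,"rz": 0.34},{"sx": -1,"sy": 6.8,"sz": 37.6,"rz": 0.34},{"sx": -1,"sy": 6.8,"sz": 38.8,"rz": 0.34},{"sx": -1,"sy": 6.8,"sz": 39.2,"rz": 0.34},{"sx": -1,"sy": 6.8,"sz": 39.2,"rz": 0.34}]'; python3 shift.py '[{"sz": 0.3},{"sz": 0.6},{"sz": 0.8},{"sz": 1},{"sz": 1}]'
```

```text
clock: 21.95
eef_pos: [0.5513, 0.2516, 0.1082]
orientation: [179.9, 0.1, -168.5]
ft_force: [0.2, 0.3, -4.4]
gripper_width: 0.154
grasp_force: 79.2
clock: 22.58
eef_pos: [0.5508, 0.2516, 0.1041]
orientation: [179.9, 0.0, -168.5]
ft_force: [-5.3, -1.8, 10.0]
gripper_width: 0.15
grasp_force: 81.6
```

On the bench (10 N upward). Release, back off and check numerically.

Units first: shifts go in units of 5 mm and turns go in units of 10 degrees. So -0.16 m is -32, -0.11 m is -22.

```bash
python3 shift.py '[{},{},{},{},{}]' 0.6; python3 shift.py '[{"sz": -4},{"sz": -12},{"sz": -22},{"sz": -32},{"sz": -32},{"sz": -32},{"sz": -32}]'
python3 - <<'E'
from geo import *
import cv2
s=bot.sense();print(s['ft_force'],s['clock'])
for n in('top','side'):
    old=cv2.imread(f'pics/{n}0.png').astype(int);im=bot.read_camera(n)
    r=lambda a:(a[...,2]>130)&(a[...,1]<70)
    m=r(im[...,::-1].astype(int)).astype('uint8')
    k,_,st,c=cv2.connectedComponentsWithStats(m);print(n,[(c[i].round(0).tolist(),int(st[i,4])) for i in range(1,k) if st[i,4]>6])
    k,_,st,c=cv2.connectedComponentsWithStats(r(old).astype('uint8'));print(' old',[(c[i].round(0).tolist(),int(st[i,4])) for i in range(1,k) if st[i,4]>6])
E
```

```text
clock: 23.2
eef_pos: [0.551, 0.2515, 0.1025]
orientation: [180.0, -0.0, -168.5]
ft_force: [1.0, 0.6, 0.4]
gripper_width: 0.6
grasp_force: 0.0
clock: 24.08
eef_pos: [0.5505, 0.2511, 0.261]
orientation: [180.0, -0.2, -168.5]
ft_force: [0.3, -0.2, 0.5]
gripper_width: 0.601
grasp_force: 0.0
[ 0.33157873 -0.21683448  0.5237679 ] 24.075
top [([198.0, 118.0], 28), ([217.0, 118.0], 27), ([226.0, 119.0], 27), ([235.0, 119.0], 27), ([244.0, 120.0], 29), ([254.0, 120.0], 28), ([263.0, 120.0], 29), ([198.0, 127.0], 33), ([207.0, 127.0], 31), ([216.0, 127.0], 34), ([226.0, 128.0], 33), ([244.0, 128.0], 34), ([253.0, 129.0], 35), ([262.0, 129.0], 33), ([207.0, 136.0], 35), ([216.0, 136.0], 36), ([225.0, 137.0], 37), ([234.0, 137.0], 34), ([243.0, 137.0], 35), ([253.0, 138.0], 33), ([411.0, 214.0], 30), ([191.0, 226.0], 54), ([181.0, 228.0], 59), ([402.0, 241.0], 33), ([395.0, 264.0], 36)]
 old [([198.0, 118.0], 28), ([217.0, 118.0], 29), ([226.0, 119.0], 26), ([235.0, 119.0], 28), ([244.0, 119.0], 29), ([253.0, 120.0], 29), ([263.0, 120.0], 30), ([198.0, 126.0], 32), ([207.0, 127.0], 29), ([216.0, 127.0], 31), ([226.0, 128.0], 32), ([244.0, 128.0], 35), ([253.0, 128.0], 33), ([262.0, 129.0], 31), ([207.0, 136.0], 34), ([216.0, 136.0], 35), ([225.0, 137.0], 35), ([234.0, 137.0], 32), ([244.0, 137.0], 32), ([253.0, 138.0], 32), ([190.0, 225.0], 53), ([179.0, 228.0], 51), ([164.0, 234.0], 7), ([159.0, 236.0], 24), ([153.0, 237.0], 30)]
side [([180.0, 158.0], 12), ([175.0, 164.0], 11), ([184.0, 167.0], 9), ([170.0, 170.0], 10), ([179.0, 173.0], 11), ([187.0, 176.0], 9), ([165.0, 177.0], 10), ([160.0, 183.0], 12), ([182.0, 182.0], 7), ([168.0, 186.0], 10), ([154.0, 190.0], 13), ([177.0, 189.0], 11), ([163.0, 193.0], 11), ([172.0, 196.0], 12), ([157.0, 200.0], 12), ([143.0, 204.0], 15), ([167.0, 203.0], 11), ([152.0, 207.0], 16), ([252.0, 273.0], 28)]
 old []
```

The rack hasn't moved. The red caps show three slim tubes in the tray and two stout tubes back in the carrier, at nearly the same pixels as at the start.

```bash
python3 -c "
from cell import bot
print(bot.job_done())"
```

```text
the job is handed in; nothing more can be done
None
```

The job is handed in at about 24 s: the tray is centred on the pan to within about 3 mm by camera fit, the three slim tubes are in it, the carrier with both stout tubes is back on the bench in its old place, and I saw no sign of the pan reaching its stop or of the rack moving.

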